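# Isolate the coffee grinder and hold its sprung throat slide open for cleaning

### The job

The espresso grinder has its hopper off so that a colleague can brush out the burrs. Before you touch the slide, switch the grinder off at the isolator box on the counter: turn its handle a quarter turn anticlockwise, from in line with the box to squarely across it, so that it snaps home and stays there. Then pull the sprung slide on top of the grinder out towards its front by the upright handle until the dark line across the slide has just come out level with the front edge of the cover plate, so that the hole in the slide stands over the throat, and keep holding it there, gripped and still: you finish while holding it, as it springs shut when let go; leave everything else on the counter where it stands.

Things in the scene. Friction and masses are not known exactly. Their poses are not given: they have to be found in the camera images.
- grinder: Grey espresso grinder, hopper off, 260 mm deep (x), 170 mm wide (y), fixed, left or right of the isolator. Origin: centre of its underside; its -x points out of its front (spout, display; roughly to the robot), z up. Its deck is 209 mm above the counter, x = -108 to +118 mm, with two rails (46 to 60 mm either side of the middle, tops at 219 mm) and the slide between them
- isolator: Grey rotary isolator box of the grinder, fixed, 130 mm long (x) by 86 mm wide (y), lid top 61 mm above the counter; its black lead leaves at the +x end, away from the robot. Origin: centre of its underside, z up; the handle turns about this z axis
- knob_grip (a point): On the isolator handle's turning axis, 85 mm above the counter, at mid-height of its grip: an upright black bar 58 mm long, 13 mm thick, from 72 to 98 mm above the counter, with a light pointer stroke on one end. The point turns with the handle: its x axis runs along the bar to the pointer end, z up
- isolator_knob (a joint): Handle angle in rad: 0 = on (bar in line with the box, pointer to the lead's end; starts here), grows anticlockwise from above, 1.571 = off (bar across the box); stops at both. An over-centre spring pushes it from the middle (0.785) to the nearer stop (about 0.15 N m to start it): once well past the middle it snaps to off by itself if released
- throat_slide (a joint): How far the slide is drawn out to the grinder's front (its own -x), in m: 0 = shut (starts here), 0.050 = line just out, its rear edge level with the cover plate's front edge, 0.080 = end stop. A spring pulls it shut with about 3 N at 0, 9 N at 0.050 and 12 N at 0.080
- slide_handle: Black upright handle at the slide's front end, moving with it: 14 mm thick (x, the pulling direction), 46 mm wide (y), 42 mm high. Origin: centre of its foot on the slide's plate, 215.5 mm above the counter; axes as the grinder's. With the slide shut it is 92 mm in front (-x) of the grinder's origin, 60 mm clear of the cover plate. It can be pinched from above
- slide_line (a point): Middle of the rear (+x) edge of the 3 mm dark line across the slide's steel plate, 215.5 mm above the counter; straight below the cover plate's front edge when the slide is at the line; moves with the slide, hidden under the cover plate while the slide is shut
- cover_edge (a point): Fixed point: middle of the front edge of the steel cover plate over the slide, 222 mm above the counter, 25 mm in front (-x) of the grinder's origin; axes as the grinder's. The plate reaches 150 mm back from here and carries the round hopper collar (82 mm across, centre 65 mm behind the edge, top at 246 mm) round the 44 mm throat
- dosing_cup: Bystander: steel dosing cup, 59 mm across, 50 mm high; origin at the centre of its underside
- tamper: Bystander: tamper with brown wooden handle, 58 mm across, 89 mm high; origin at the centre of its underside
- grinder_brush: Bystander: small brush with wooden handle, 137 mm long (x), 26 mm wide, 18 mm high, lying; origin under its middle
- portafilter: Bystander: portafilter with black handle, 233 mm long (x), 92 mm wide, 44 mm high, lying; origin under its middle
Not all that is in view belongs to the job. There is more than one size of the isolator; the job needs the largest.

How it is judged (in metres and radians):
On the way, in this order (a step that is already met when the one before it is completed fails the run):
1. the isolator handle is turned to off (value of joint isolator_knob above 1.4 rad), for 0.2 s.
2. the slide is held at the line by the gripper (value of joint throat_slide between 0.045 and 0.055 m and velocity of joint throat_slide between -0.01 and 0.01 m/s and contact force between the fingers and slide_handle above 3 N), for 0.3 s.
At the end, for the whole second after the job is handed in: The isolator handle is at off (within 0.17 rad of its stop) and the slide is held still by the fingers on its handle with the line's rear edge within 5 mm of the cover plate's front edge (slide drawn out 45 to 55 mm), the fingers pressing on the handle with more than 3 N (all of step 2 and value of joint isolator_knob above 1.4 rad); the arm keeps its last pose, push and grip.
It fails at once if the slide is drawn out more than 12 mm while the isolator is not off (value of joint throat_slide above 0.012 m and value of joint isolator_knob below 1.3 rad).
It fails at once if a bystander is moved more than 20 mm (distance of any of dosing_cup, tamper, grinder_brush, portafilter from where it was at the start of the episode above 0.02 m).
It also fails if it takes over 62 s, if anything falls off the work surface, if the arm or the gripper's body presses on something with over 40 N, if the wrist force passes 120 N, or if a joint passes its speed limit or range.

### The arm

A 6-joint arm with a two-finger parallel gripper is mounted at the origin on a cart in front of the work surface, level with it; the furniture and walls round the work are solid. World frame = base frame: x ahead of the robot, y to its left, z up, the work surface at z = 0. Lengths are in mm, angles in rad, forces in N, time in s.
With the tool pointing down it reaches from about 225 to 875 mm from the base axis. Payload 3.4 kg.
Tool frame: the origin (TCP) lies midway between the tips of the shut fingers; the grasp point (between the pads) lies ctrl.tcp_to_grasp behind it (ctrl.tcp_to_grasp is the distance from the TCP to the grasp point, in mm); z points along the fingers, y is the line along which they close (so a half turn about z gives the same grasp; the last joint's range is limited). The gripper opens to 85 mm and grips with 20 to 120 N. Pads are 22 mm wide; open, the fingers measure 114 mm over their backs; the gripper's body (76 mm by 85 mm) begins 54 mm behind the grasp point. The pads swing forward as they close: fully open they stand 13 mm farther back than shut.
Start: joints at [-1.283, 0.276, 1.505, -0, 1.361, -0.121], TCP at [228.57, -527.654, 231.328] pointing down, gripper open.
Joint ranges: [-2.89, 2.89], [-0.75, 2.08], [0.22, 2.7], [-1.18, 4.32], [0.11, 2.71], [-2.7, 2.7]. Speed limits (rad/s): [2.57, 2.57, 3.14, 3.14, 3.14, 3.14].

### API

Orientations are given as a unit quaternion [x, y, z, w].
In Python, from bench import ctrl gives the robot as it stands.
- The arm moves only by the tool servo_tool, never from a script. Its argument "moves" is one flat list of numbers, 5 for each row, row after row: the finger opening in cm, from 0 to 8.54, then the shift along the tool's x, y, z in cm, then the turn about the tool's z in degrees. In form: [claw, x, y, z, twist, claw, x, y, z, twist, ...]. A call has 1 to 10 rows; each row shifts and turns the commanded pose from where the row before left it, along the tool's axes as they then stand; what a row does not reach is not made up. A row lasts 1/12 s, in which the tool goes at most 41.7 mm and 7.16 degrees, less where a joint would pass 70% of its speed; a pose out of reach is approached as far as the arm can. A call with a gripper value outside its range is refused whole. The fingers move at their own pace and stop on an object; "newtons" is the grip in N (left out, the last holds). Time passes only in rows, so rows that do not move let the fingers close. It gives the time, the measured TCP pose, the force, the opening and the grip force at its end, in the units of the state.
- ctrl.observe(): the state, without advancing time (a new reading comes with each control period).
- ctrl.camera(name): name is "scene" or "top" or "wrist"; returns a dict with "image" (420x560x3 uint8, blue, green, red), "range_z" (420x560 float32, mm along the optical axis (not along the pixel's ray), 0 where there is no reading), "fx", "fy", "cx", "cy" (pixels), "view" (4x4, takes a point from world to camera coordinates); the wrist camera has in their place "hand_eye" (4x4, takes a point from camera to tool coordinates, whose origin is the TCP and whose axes are the flange's). Camera axes: x right, y up, looking along -z (the intrinsics and any distortion apply to the point x, -y, -z); pixel columns grow to the right and rows downward; lengths in mm; the calibration is good to about 2 mm. A picture is of the moment at which its call begins: read the wrist's pose just before it.
- ctrl.sign_off(): hands the job in; it is judged then, once.
The state is a dict: "time_s": time; "joints": joint angles; "qd": joint speeds; "joint_efforts": joint torques, N m; "tcp_pos": TCP position; "eef_rot": TCP orientation; "wrist_force": force on the tool from outside, world axes, zero at the start; "wrist_torque": the same for the moment, N m; "finger_gap": finger opening in mm; "gripper_force": force on a finger pad.
Only numpy, scipy, OpenCV 4.12 (cv2) and the standard library are available. Lean on these libraries where they do the work, as an engineer would, in place of code of your own. Each camera call takes 0.05 s, during which the arm holds its last target. There are 200 camera calls.

## Working session

There is one attempt and no reset: what is moved stays moved. The work goes in short steps, Python scripts to look and compute and a tool call to move; the robot and the scene stay as the last step left them, time stands still between calls to the robot, and variables do not carry over. Pictures are saved under pics/ and viewed, at most 10 in all, crops included, and the job is handed in when it is done.

Besides the shell and the picture viewer there is one more tool, called after "Emit:" by a JSON object that holds its "api" and its "payload", one argument or row to a line. servo_tool: Moves the arm, as the interface text tells. Its arguments: {"type":"object","properties":{"moves":{"type":"array"},"newtons":{"type":"number"}},"required":["moves"]}

```bash
mkdir -p pics; cat > h.py <<'E'
import numpy as np, cv2
from bench import ctrl
def world(c):
    d=c["range_z"]; h,w=d.shape
    v,u=np.mgrid[0:h,0:w]
    p=np.stack([(u-c["cx"])/c["fx"]*d,-(v-c["cy"])/c["fy"]*d,-d,np.ones_like(d)],-1)
    return p@np.linalg.inv(np.array(c["view"])).T
E
python3 - <<'E'
from h import *
o=ctrl.observe();print(o, ctrl.tcp_to_grasp)
for n in ("scene","top"):
    c=ctrl.camera(n);cv2.imwrite(f"pics/{n}1.png",c["image"]);np.savez(f"{n}1.npz",**{k:v for k,v in c.items()})
    print(n,[k for k in c],c["fx"],np.round(c["view"],3).tolist())
E
```

```text
{'time_s': 0.0, 'joints': array([-1.28303140e+00,  2.76613161e-01,  1.50615310e+00,  1.83678191e-05,
        1.36071123e+00, -1.21005050e-01]), 'qd': array([ 0.0018633 , -0.00108264,  0.00017027,  0.0003429 , -0.00377641,
        0.00015392]), 'joint_efforts': array([-1.08752061e-03, -4.16767645e+01, -2.45801532e+01, -5.85207249e-05,
        1.11244130e-02,  3.23514587e-05]), 'tcp_pos': array([ 228.39547228, -527.10462303,  230.42140835]), 'eef_rot': array([ 9.79185951e-01,  2.02963014e-01, -6.95391062e-05, -9.39895995e-04]), 'wrist_force': array([ 0.65052564, -0.35690573,  0.01227199]), 'wrist_torque': array([-0.02366668,  0.03027117,  0.03807142]), 'gripper_force': 0.0, 'finger_gap': 85.29511569359795} 18.700000000000003
scene ['image', 'range_z', 'fx', 'fy', 'cx', 'cy', 'view'] 541.1263279692892 [[-0.716, -0.698, -0.004, 445.688], [0.495, -0.512, 0.702, -319.922], [-0.493, 0.5, 0.712, -1534.996], [0.0, 0.0, 0.0, 1.0]]
top ['image', 'range_z', 'fx', 'fy', 'cx', 'cy', 'view'] 424.3651582719521 [[0.013, -0.999, 0.034, 61.043], [0.993, 0.017, 0.115, -546.425], [-0.116, 0.033, 0.993, -1090.486], [0.0, 0.0, 0.0, 1.0]]
```

View pics/scene1.png

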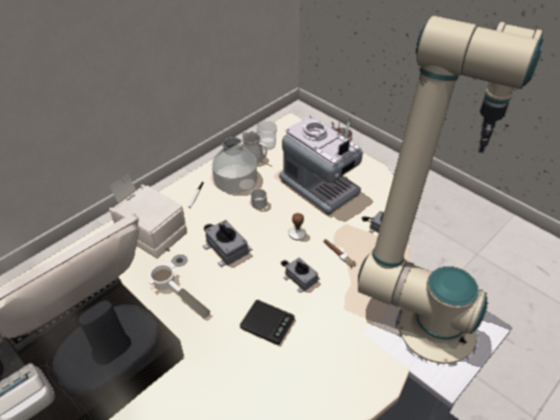

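View pics/top1.png

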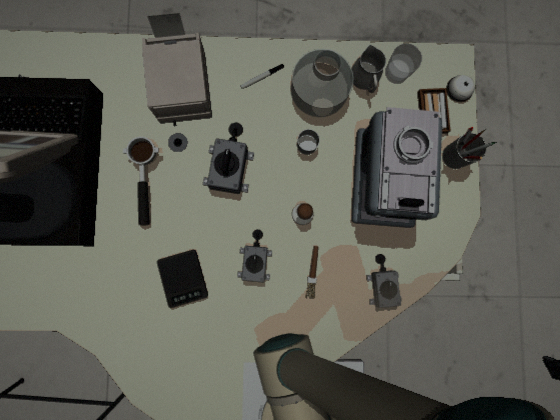

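The scene view shows the whole counter. In the top view, the grinder is at about (405,165) with its front facing down, towards the robot. Its black slide handle is at (410,202) and the collar at (410,143).

There are three isolator candidates in the top view: (228,165), (255,263) and (385,288). The one at (228,165) looks largest. I'll measure it and confirm it in a crop.

```bash
python3 - <<'E'
from h import *
c=dict(np.load("top1.npz")); W=world(c); im=c["image"]
def rect(box,z0,z1):
    x0,y0,x1,y1=box; P=W[y0:y1,x0:x1].reshape(-1,4); ok=(c["range_z"][y0:y1,x0:x1].ravel()>0)&(P[:,2]>z0)&(P[:,2]<z1)
    P=P[ok]; r=cv2.minAreaRect(P[:,:2].astype(np.float32)); return len(P),np.round(r[0],1),np.round(r[1],1),round(r[2],1),np.round(np.median(P,0)[:3],1)
for n,b in dict(A=(195,135,260,200),B=(232,240,280,290),C=(362,265,410,315)).items():
    for z in ((30,55),(55,68),(75,105)): print(n,z,rect(b,*z))
print("counter",np.median(W[205:220,280:300,2]))
b=(350,100,450,230)
for z in ((200,214),(214,228),(236,256),(248,270)): print("g",z,rect(b,*z))
print("handle",rect((395,192,430,212),245,270)); print("collar",rect((380,115,440,165),238,255))
a=cv2.resize(im[125:205,185:275],None,fx=5,fy=5,interpolation=3)
g=cv2.resize(im[100:230,350:450],None,fx=3.5,fy=3.5,interpolation=3)
h=max(a.shape[0],g.shape[0]); o=np.zeros((h,a.shape[1]+g.shape[1],3),np.uint8); o[:a.shape[0],:a.shape[1]]=a; o[:g.shape[0],a.shape[1]:]=g
cv2.imwrite("pics/crop1.png",np.clip(o*1.6,0,255).astype(np.uint8)); print(o.shape)
E
```

```text
A (30, 55) (147, array([665.2, 206.8]), array([ 85., 144.]), 81.6, array([610.3, 187.9,  37.8]))
A (55, 68) (1249, array([658.5, 208.2]), array([ 82.9, 127.5]), 81.3, array([651.2, 207. ,  62.3]))
A (75, 105) (155, array([660. , 207.4]), array([34.8, 53.7]), 53.5, array([659. , 207.2,  97.6]))
B (30, 55) (722, array([402.7, 132.1]), array([57.9, 89.7]), 85.5, array([401.8, 132. ,  44.6]))
B (55, 68) (16, array([404.3, 135. ]), array([34.9, 17.8]), 0.9, array([400.6, 130.7,  66.2]))
B (75, 105) (0, array([0., 0.]), array([0., 0.]), 0.0, array([nan, nan, nan]))
C (30, 55) (732, array([ 342.2, -214.1]), array([90.1, 59.8]), 6.4, array([ 342.2, -208.1,   44.3]))
C (55, 68) (37, array([ 343.2, -212.6]), array([39.4,  9.3]), 9.3, array([ 340.8, -210.5,   64. ]))
C (75, 105) (0, array([0., 0.]), array([0., 0.]), 0.0, array([nan, nan, nan]))
counter 1.996798403529283
g (200, 214) (1522, array([ 636.1, -216. ]), array([156.2, 232.7]), 85.9, array([ 605.2, -158.5,  204.3]))
g (214, 228) (4519, array([ 641.9, -218.1]), array([122.8, 233.4]), 86.3, array([ 636. , -216.6,  221.1]))
g (236, 256) (444, array([ 620.9, -212.2]), array([ 78.9, 175.5]), 79.3, array([ 662.1, -212.8,  245.5]))
g (248, 270) (181, array([ 620.5, -219.9]), array([173.9,  67.6]), 1.0, array([ 541.9, -209.6,  255.8]))
handle (151, array([ 541. , -209.5]), array([44.6, 14.1]), 85.7, array([ 540.1, -208. ,  256.2]))
collar (337, array([ 674. , -221.6]), array([75. , 78.1]), 0.1, array([ 671.5, -216.2,  245.2]))
(455, 800, 3)
  return _methods._mean(a, axis=axis, dtype=dtype,
  ret = um.true_divide(
```

View pics/crop1.png

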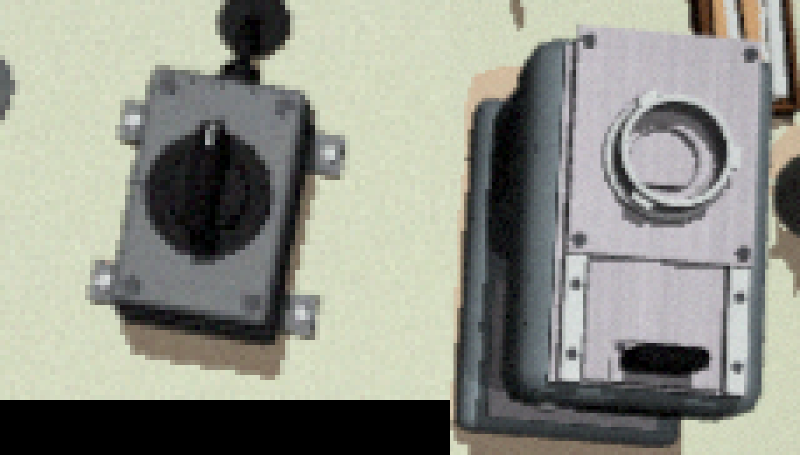

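The crop shows that the isolator at (228,165) measures 83 x 128 mm with its lid at 62 mm, so it's the largest and the one meant. The other two are about 58 x 90 mm with lids at 45 mm. Its pointer end faces the lead, and the handle axis is near (659, 207).

The slide handle is at (541,-209), at the right height and 133 mm from the collar. The grinder yaw is about -4.5°.

I'll lift, twist and travel to the isolator.

Emit:
{"api": "servo_tool", "payload": {
  "moves": [8.5,0,0,-3,0,8.5,0,0,-3,0,8.5,0,0,-3,6.4,8.5,0,0,-1,6.4,8.5,0,0,0,6.4,8.5,0,0,0,6.4,8.5,0,0,0,6.4,8.5,1.3,-3.3,0,0,8.5,1.3,-3.3,0,0,8.5,1.3,-3.3,0,0]
}}

```text
time_s: 0.93
tcp_pos: [282.0, -434.6, 330.4]
eef_rot: [0.997, -0.076, -0.0, -0.001]
wrist_force: [0.4, 1.3, -0.0]
finger_gap: 85.3
gripper_force: 0.0
```

Emit:
{"api": "servo_tool", "payload": {
  "moves": [8.5,1.3,-3.3,0,0,8.5,1.3,-3.3,0,0,8.5,1.3,-3.3,0,0,8.5,1.3,-3.3,0,0,8.5,1.3,-3.3,0,0,8.5,1.3,-3.3,0,0,8.5,1.3,-3.3,0,0,8.5,1.3,-3.3,0,0,8.5,1.3,-3.3,0,0,8.5,1.3,-3.3,0,0]
}}

```text
time_s: 1.77
tcp_pos: [460.0, -126.9, 331.0]
eef_rot: [0.997, -0.075, -0.0, -0.0]
wrist_force: [-0.5, -1.2, 0.3]
finger_gap: 85.5
gripper_force: 0.0
```

Emit:
{"api": "servo_tool", "payload": {
  "moves": [8.5,1.3,-3.3,0,0,8.5,1.3,-3.3,0,0,8.5,1.3,-3.3,0,0,8.5,1.3,-3.3,0,0,8.5,1.3,-3.3,0,0,8.5,1.3,-3.3,0,0,8.5,1.3,-3.3,0,0,8.5,1.3,-3.3,0,0,8.5,0,0,0,0,8.5,0,0,0,0]
}}

```text
time_s: 2.6
tcp_pos: [602.1, 118.4, 329.8]
eef_rot: [0.997, -0.073, -0.001, 0.0]
wrist_force: [0.6, -0.2, -0.4]
finger_gap: 84.8
gripper_force: 0.0
```

```bash
cat >> h.py <<'E'
from scipy.spatial.transform import Rotation as R
def yaw(o): x=R.from_quat(o["eef_rot"]).as_matrix()[:,0]; return np.degrees(np.arctan2(x[1],x[0]))
def toolshift(o,target): return R.from_quat(o["eef_rot"]).inv().apply(np.array(target)-o["tcp_pos"])/10
def wristworld(o,c):
    c=dict(c); T=np.eye(4); T[:3,:3]=R.from_quat(o["eef_rot"]).as_matrix(); T[:3,3]=o["tcp_pos"]
    c["view"]=np.linalg.inv(T@np.array(c["hand_eye"])); return world(c)
E
python3 - <<'E'
from h import *
o=ctrl.observe(); c=ctrl.camera("wrist"); W=wristworld(o,c)
print(o["time_s"],o["tcp_pos"],yaw(o),o["joints"])
cv2.imwrite("pics/w1.png",c["image"])
ok=(c["range_z"]>0)&(np.hypot(W[...,0]-659,W[...,1]-207)<90)
for z in ((54,66),(92,108)):
    m=ok&(W[...,2]>z[0])&(W[...,2]<z[1]); P=W[m]; r=cv2.minAreaRect(P[:,:2].astype(np.float32))
    d=P[:,:2]-P[:,:2].mean(0); e=np.linalg.eigh(d.T@d)[1][:,1]
    print(z,len(P),np.round(r[0],1),np.round(r[1],1),round(r[2],1),"pca",np.degrees(np.arctan2(e[1],e[0])),P.mean(0)[:3])
E
```

```text
2.6 [602.1089123  118.40033344 329.77971196] -8.410863745748342 [ 8.09917221e-02  3.02280805e-01  1.22889042e+00 -2.75492214e-04
  1.61291443e+00  1.79857307e+00]
(54, 66) 6464 [655.8 209.3] [ 83.7 126.9] 81.6 pca 171.58124344472046 [658.75212689 206.57032696  61.35706734]
(92, 108) 692 [657.7 208.8] [13.7 57.2] 81.8 pca 171.38037203552938 [658.33973385 207.77318446  97.10383036]
```

View pics/w1.png

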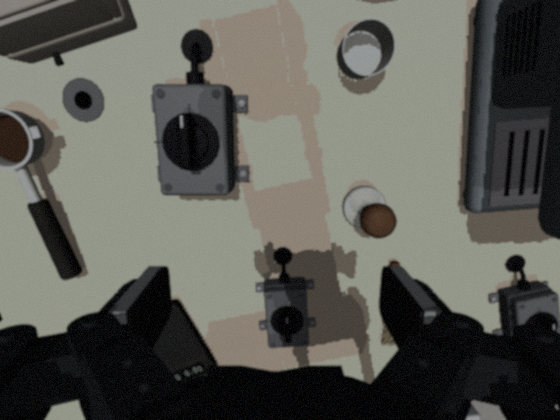

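The wrist view shows the largest isolator at (192,140), with the bar in line with the box and the pointer up. The bar measures 57 x 14 mm, centred at (657.7, 208.7), with its yaw at -8.5° and its top at 97 mm. I'll descend so the fingertips stay above the 72 mm dial.

Emit:
{"api": "servo_tool", "payload": {
  "moves": [6,1.05,-2.4,0,0,6,1.05,-2.4,0,0,6,1.05,-2.4,2,0,6,1.05,-2.5,3,0,6,0,0,3,0,6,0,0,3,0,6,0,0,3,0,6,0,0,3,0,6,0,0,0,0,6,0,0,0,0]
}}

```text
time_s: 3.48
tcp_pos: [656.6, 204.8, 160.2]
eef_rot: [0.997, -0.076, -0.002, 0.001]
wrist_force: [-0.5, -0.3, 0.7]
finger_gap: 59.9
gripper_force: 0.0
```

```bash
python3 - <<'E'
from h import *
o=ctrl.observe(); print(yaw(o),toolshift(o,[657.7,208.7,76]),o["finger_gap"])
E
```

```text
-8.665021399690108 [ 0.08290323 -0.41358745  8.41439953] 59.92141084405578
```

Emit:
{"api": "servo_tool", "payload": {
  "moves": [6,0.1,-0.3,0,0,6,0,0,2.5,0,6,0,0,2.5,0,6,0,0,2,0,6,0,0,1.4,0,6,0,0,0,0,6,0,0,0,0,6,0,0,0,0]
}}

```text
time_s: 4.15
tcp_pos: [661.3, 209.7, 80.2]
eef_rot: [0.997, -0.075, 0.002, -0.001]
wrist_force: [0.4, 0.3, -0.3]
finger_gap: 60.1
gripper_force: 0.0
```

```bash
python3 - <<'E'
from h import *
o=ctrl.observe(); print(yaw(o),toolshift(o,[657.7,208.7,76]),o["finger_gap"],o["wrist_force"])
E
```

```text
-8.586452404383877 [-0.34510856  0.14897056  0.41448259] 60.083287551101876 [ 0.37655036  0.26942733 -0.2694839 ]
```

Emit:
{"api": "servo_tool", "payload": {
  "moves": [4,-0.2,0.1,0.3,0,2,0,0,0,0,0.8,0,0,0,0,0.8,0,0,0,0,0.8,0,0,0,0,0.8,0,0,0,0,0.8,0,0,0,0,0.8,0,0,0,0],
  "newtons": 40
}}

```text
time_s: 4.82
tcp_pos: [657.3, 208.0, 75.1]
eef_rot: [0.997, -0.075, 0.0, 0.0]
wrist_force: [-1.3, -3.0, 5.8]
finger_gap: 12.3
gripper_force: 41.3
```

It's gripped at 12-13 mm. Anticlockwise from above is a negative twist about the tool's z axis.

Emit:
{"api": "servo_tool", "payload": {
  "moves": [0.8,0,0,0,-5,0.8,0,0,0,-5,0.8,0,0,0,-5,0.8,0,0,0,-5,0.8,0,0,0,-5,0.8,0,0,0,-5,0.8,0,0,0,-5,0.8,0,0,0,-5,0.8,0,0,0,-5,0.8,0,0,0,-5]
}}

```text
time_s: 5.65
tcp_pos: [657.2, 208.4, 75.1]
eef_rot: [0.935, 0.356, 0.0, 0.0]
wrist_force: [-1.2, -1.7, 6.7]
finger_gap: 11.8
gripper_force: 41.3
```

Emit:
{"api": "servo_tool", "payload": {
  "moves": [0.8,0,0,0,-5,0.8,0,0,0,-5,0.8,0,0,0,-5,0.8,0,0,0,-5,0.8,0,0,0,-5,0.8,0,0,0,-5,0.8,0,0,0,-5,0.8,0,0,0,-5,0.8,0,0,0,0,0.8,0,0,0,0]
}}

```text
time_s: 6.48
tcp_pos: [656.9, 208.5, 75.2]
eef_rot: [0.758, 0.652, -0.0, 0.0]
wrist_force: [-2.9, -2.1, 6.1]
finger_gap: 12.1
gripper_force: 41.4
```

```bash
python3 - <<'E'
from h import *
o=ctrl.observe(); print(yaw(o),o["finger_gap"],o["wrist_force"],o["wrist_torque"],o["gripper_force"],o["joints"])
E
```

```text
81.42912366646415 12.104138891841707 [-2.86556872 -2.09124306  6.1134348 ] [-0.28667262  0.37809442  0.037035  ] 41.37135922908783 [ 2.06571277e-01  5.51832033e-01  1.45716951e+00 -1.86753920e-04
  1.13282387e+00  3.56240531e-01]
```

Turned 90°. I'll release, rise and check the handle with the wrist camera.

Emit:
{"api": "servo_tool", "payload": {
  "moves": [3,0,0,0,0,5,0,0,0,0,6,0,0,0,0,6,0,0,-1,0,6,0,0,-3,0,6,0,0,-4,0,6,0,0,-4,0,6,0,0,-4,0,6,0,0,-4,0,6,0,0,-4,0]
}}

```text
time_s: 7.32
tcp_pos: [656.8, 208.8, 317.2]
eef_rot: [0.758, 0.652, 0.001, 0.0]
wrist_force: [1.1, -0.1, -0.6]
finger_gap: 60.1
gripper_force: 0.0
```

Emit:
{"api": "servo_tool", "payload": {
  "moves": [6,0,0,-2,0,6,0,0,0,0,6,0,0,0,0]
}}

```text
time_s: 7.57
tcp_pos: [657.7, 208.9, 336.6]
eef_rot: [0.758, 0.652, 0.002, 0.001]
wrist_force: [-0.4, 0.1, 0.2]
finger_gap: 59.8
gripper_force: 0.0
```

```bash
python3 - <<'E'
from h import *
o=ctrl.observe(); print(o["tcp_pos"],yaw(o))
for n in ("wrist","top"):
    c=ctrl.camera(n); W=wristworld(o,c) if n=="wrist" else world(c)
    m=(c["range_z"]>0)&(np.hypot(W[...,0]-659,W[...,1]-207)<50)&(W[...,2]>91)&(W[...,2]<106); P=W[m]
    if len(P)>10:
        r=cv2.minAreaRect(P[:,:2].astype(np.float32)); print(n,len(P),r)
    cv2.imwrite(f"pics/{n}2.png",c["image"])
E
```

```text
[657.66024816 208.87838095 336.57839213] 81.42925094037092
wrist 560 ((656.3134155273438, 210.83663940429688), (56.76016616821289, 12.002825736999512), 81.11659240722656)
top 110 ((658.3229370117188, 210.50714111328125), (56.36579132080078, 12.759968757629395), 80.46186065673828)
```

View pics/wrist2.png

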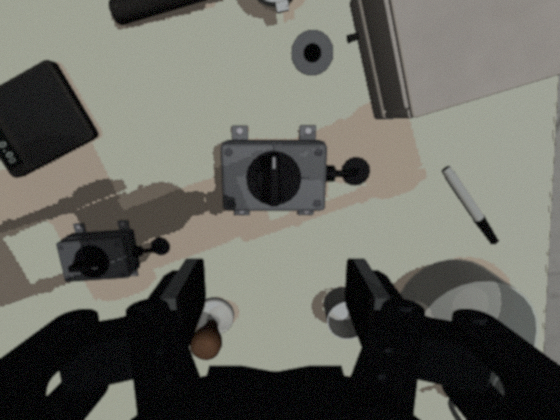

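The wrist view shows the bar at (273,178) squarely across the box. It measures 81.1° against the box's -8.5°, so it has turned 89.6° and is off. Now I'll move over to the slide handle.

Emit:
{"api": "servo_tool", "payload": {
  "moves": [5,-3.6,-0.45,0,0,5,-3.6,-0.45,0,0,5,-3.6,-0.45,0,0,5,-3.6,-0.45,0,0,5,-3.6,-0.45,0,0,5,-3.6,-0.45,0,0,5,-3.6,-0.45,0,0,5,-3.6,-0.45,0,0,5,-3.6,-0.45,0,0,5,-3.6,-0.45,0,0]
}}

```text
time_s: 8.5
tcp_pos: [557.4, -141.8, 332.1]
eef_rot: [0.758, 0.652, -0.001, -0.002]
wrist_force: [0.3, -0.1, 0.3]
finger_gap: 50.3
gripper_force: 0.0
```

Emit:
{"api": "servo_tool", "payload": {
  "moves": [5,-3.6,-0.45,0,0,5,-3.6,-0.45,0,0,5,0,0,0,-4,5,0,0,0,0,5,0,0,0,0,5,0,0,0,0]
}}

```text
time_s: 9.0
tcp_pos: [539.2, -209.4, 333.2]
eef_rot: [0.735, 0.678, -0.0, -0.001]
wrist_force: [0.0, 0.0, -0.1]
finger_gap: 50.0
gripper_force: 0.0
```

```bash
cat > m.py <<'E'
from h import *
o=ctrl.observe(); c=ctrl.camera("wrist"); W=wristworld(o,c); print(o["time_s"],o["tcp_pos"],yaw(o),o["finger_gap"])
def rr(n,ctr,rad,z0,z1):
    m=(c["range_z"]>0)&(np.hypot(W[...,0]-ctr[0],W[...,1]-ctr[1])<rad)&(W[...,2]>z0)&(W[...,2]<z1); P=W[m]
    if len(P)>10:
        r=cv2.minAreaRect(P[:,:2].astype(np.float32)); v,u=np.where(m); print(n,len(P),np.round(r[0],1),np.round(r[1],1),round(r[2],1),"z",np.median(P[:,2]).round(1),"px",u.mean(),v.mean())
rr("handle",(541,-210),45,248,266); rr("collar",(673,-219),55,238,252); rr("plate",(640,-217),140,215,227)
cv2.imwrite("pics/w3.png",c["image"])
E
python3 m.py
```

```text
9.0 [ 539.21867929 -209.41844862  333.19698547] 85.4004356278152 50.04994867939326
handle 1356 [ 538.6 -210.2] [45.6 14. ] 86.0 z 256.1 px 275.54424778761063 223.76769911504425
collar 3595 [ 669.8 -215.3] [77.5 78.5] 45.6 z 244.5 px 468.5666203059805 216.02753824756607
plate 31555 [ 639.7 -217.6] [120.8 233.9] 86.2 z 221.0 px 419.499065124386 202.1323403581049
```

View pics/w3.png

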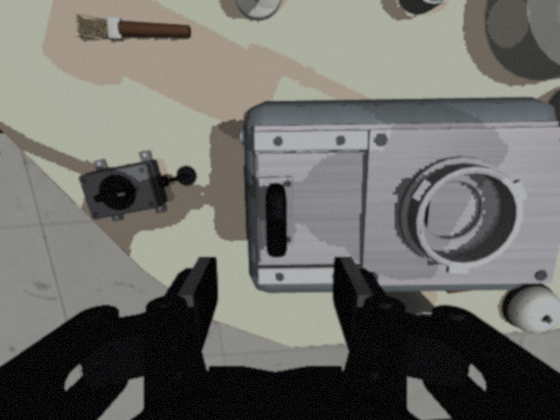

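The wrist view shows the handle at (276,220), directly under the tool, with the cover plate's front edge at column 365. The handle measures 45.6 x 14 mm at (539,-210) with its top at 256 mm. I'll descend and pinch it fore and aft.

Emit:
{"api": "servo_tool", "payload": {
  "moves": [4.5,0,0,2.5,-0.5,4.5,0,0,3,0,4.5,0,0,2,0,4.5,0,0,1.5,0,4.5,0,0,1.2,0,4.5,0,0,0,0,4.5,0,0,0,0,4.5,0,0,0,0]
}}

```text
time_s: 9.72
tcp_pos: [540.1, -210.0, 233.2]
eef_rot: [0.732, 0.682, 0.0, 0.001]
wrist_force: [-0.3, 0.6, -0.2]
finger_gap: 45.0
gripper_force: 0.0
```

Emit:
{"api": "servo_tool", "payload": {
  "moves": [4.5,0,0,0.8,0,3,0,0,0,0,2,0,0,0,0,0.8,0,0,0,0,0.8,0,0,0,0,0.8,0,0,0,0,0.8,0,0,0,0,0.8,0,0,0,0],
  "newtons": 60
}}

```text
time_s: 10.38
tcp_pos: [539.7, -210.5, 224.6]
eef_rot: [0.732, 0.682, 0.0, 0.0]
wrist_force: [0.3, 0.3, 1.7]
finger_gap: 13.2
gripper_force: 59.8
```

```bash
python3 - <<'E'
from h import *
for i in range(4):
    o=ctrl.observe(); print(yaw(o),o["tcp_pos"],o["wrist_force"],o["finger_gap"],o["gripper_force"])
E
```

```text
85.93481231678662 [ 539.65900734 -210.48714961  224.6310281 ] [0.28079529 0.31692631 1.71348023] 13.206453478245175 59.838820695877075
85.93481231678662 [ 539.65900734 -210.48714961  224.6310281 ] [0.28079529 0.31692631 1.71348023] 13.206453478245175 59.838820695877075
85.93481231678662 [ 539.65900734 -210.48714961  224.6310281 ] [0.28079529 0.31692631 1.71348023] 13.206453478245175 59.838820695877075
85.93481231678662 [ 539.65900734 -210.48714961  224.6310281 ] [0.28079529 0.31692631 1.71348023] 13.206453478245175 59.838820695877075
```

Gripped at 60 N. The tool's -y axis is the pull direction.

Emit:
{"api": "servo_tool", "payload": {
  "moves": [0.8,0,-0.6,0,0,0.8,0,-0.6,0,0,0.8,0,-0.6,0,0,0.8,0,-0.6,0,0,0.8,0,-0.6,0,0,0.8,0,-0.6,0,0,0.8,0,-0.6,0,0,0.8,0,-0.5,0,0,0.8,0,0,0,0,0.8,0,0,0,0]
}}

```text
time_s: 11.22
tcp_pos: [493.8, -207.5, 224.7]
eef_rot: [0.732, 0.681, 0.001, 0.002]
wrist_force: [8.4, -1.1, -2.3]
finger_gap: 13.4
gripper_force: 59.5
```

Emit:
{"api": "servo_tool", "payload": {
  "moves": [0.8,0,0,0,0,0.8,0,0,0,0,0.8,0,0,0,0]
}}

```text
time_s: 11.47
tcp_pos: [494.0, -207.5, 224.6]
eef_rot: [0.732, 0.681, 0.001, 0.002]
wrist_force: [8.2, 0.7, -1.2]
finger_gap: 13.5
gripper_force: 59.6
```

```bash
python3 - <<'E'
from h import *
o=ctrl.observe(); print((o["tcp_pos"]-[539.66,-210.49,224.6])@[.998,-.07,0],o["wrist_force"])
c=ctrl.camera("wrist");a=c["image"]
t=ctrl.camera("top")["image"]
s=ctrl.camera("scene")["image"]
t=cv2.resize(t[100:240,340:460],(400,466),interpolation=3)
a=cv2.resize(a,(400,300),interpolation=3); 
o2=np.zeros((466,800,3),np.uint8); o2[:,:400]=t; o2[:300,400:]=a
cv2.imwrite("pics/p4.png",np.clip(o2*1.5,0,255).astype(np.uint8)); cv2.imwrite("pics/w4.png",c["image"])
E
```

```text
-45.750636924772564 [ 8.15304822  0.73233824 -1.21774608]
```

View pics/p4.png

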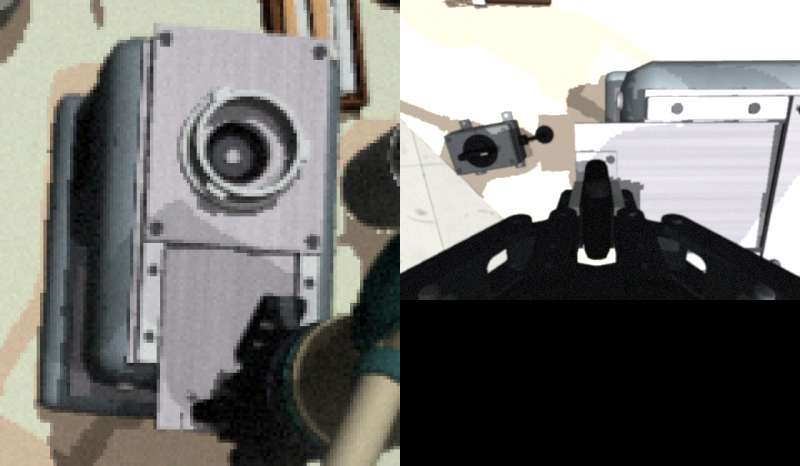

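This picture shows the slide out under the gripper, with no clear dark line beyond the cover edge yet (top crop, about row 245). The tool has travelled 45.8 mm and feels 8.2 N, so about 4 mm remain.

Emit:
{"api": "servo_tool", "payload": {
  "moves": [0.8,0,-0.2,0,0,0.8,0,-0.2,0,0,0.8,0,0,0,0,0.8,0,0,0,0,0.8,0,0,0,0,0.8,0,0,0,0]
}}

```text
time_s: 12.12
tcp_pos: [490.3, -207.3, 224.6]
eef_rot: [0.732, 0.681, 0.001, 0.002]
wrist_force: [7.8, -0.2, -0.7]
finger_gap: 13.0
gripper_force: 59.5
```

```bash
python3 - <<'E'
from h import *
o=ctrl.observe(); print((o["tcp_pos"]-[539.66,-210.49,224.6])@[.998,-.07,0],o["wrist_force"],yaw(o))
c=ctrl.camera("wrist");W=wristworld(o,c);cv2.imwrite("pics/w5.png",c["image"])
a=cv2.resize(c["image"][70:270,400:560],None,fx=3,fy=3,interpolation=3)
cv2.imwrite("pics/p5.png",np.clip(a*1.0,0,255).astype(np.uint8))
g=c["image"][130:160,:].mean((0,2)); print(np.round(g[500:],0))
# profile along grinder x at mid-width: x, z, grey
for v in (110,140,150):
    print(v,[(u,*np.round(W[v,u,:3]).astype(int)) for u in range(520,560,4)])
E
```

```text
-49.52616506995749 [ 7.82798549 -0.15880428 -0.72548819] 85.91650580511848
[129. 128. 126. 125. 123. 121. 121. 123. 125. 129. 133. 141. 150. 164.
 175. 180. 181. 181. 181. 181. 181. 181. 181. 181. 181. 181. 181. 180.
 180. 181. 180. 180. 180. 180. 179. 178. 179. 178. 179. 179. 178. 178.
 179. 179. 179. 179. 179. 179. 179. 172. 158. 133. 102.  78.  65.  64.
  73.  90. 108. 122.]
110 [(520, np.int64(606), np.int64(-145), np.int64(201)), (524, np.int64(606), np.int64(-145), np.int64(203)), (528, np.int64(608), np.int64(-145), np.int64(203)), (532, np.int64(611), np.int64(-145), np.int64(202)), (536, np.int64(612), np.int64(-145), np.int64(202)), (540, np.int64(614), np.int64(-146), np.int64(202)), (544, np.int64(616), np.int64(-146), np.int64(202)), (548, np.int64(618), np.int64(-146), np.int64(202)), (552, np.int64(619), np.int64(-146), np.int64(203)), (556, np.int64(621), np.int64(-146), np.int64(202))]
140 [(520, np.int64(595), np.int64(-157), np.int64(219)), (524, np.int64(597), np.int64(-157), np.int64(218)), (528, np.int64(599), np.int64(-157), np.int64(219)), (532, np.int64(601),
[... 185 characters left out ...]
219)), (548, np.int64(607), np.int64(-157), np.int64(218)), (552, np.int64(609), np.int64(-158), np.int64(218)), (556, np.int64(609), np.int64(-158), np.int64(220))]
150 [(520, np.int64(596), np.int64(-161), np.int64(218)), (524, np.int64(597), np.int64(-161), np.int64(219)), (528, np.int64(599), np.int64(-161), np.int64(219)), (532, np.int64(601), np.int64(-161), np.int64(219)), (536, np.int64(602), np.int64(-161), np.int64(219)), (540, np.int64(604), np.int64(-161), np.int64(219)), (544, np.int64(607), np.int64(-162), np.int64(217)), (548, np.int64(607), np.int64(-162), np.int64(219)), (552, np.int64(609), np.int64(-162), np.int64(219)), (556, np.int64(609), np.int64(-162), np.int64(221))]
```

View pics/p5.png

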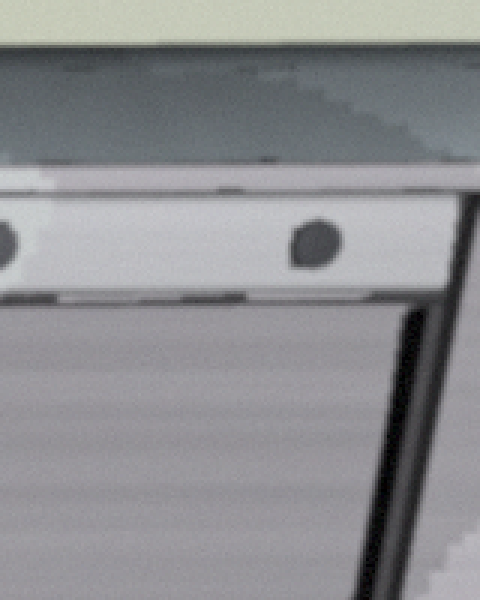

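The crop shows the black line fully out, at about (375,500) at the lower end. It runs right up to the dark front face of the cover plate, at about (400,500). That agrees with the 49.5 mm of tool travel. I'll hold for a moment and then hand in.

Emit:
{"api": "servo_tool", "payload": {
  "moves": [0.8,0,0,0,0,0.8,0,0,0,0,0.8,0,0,0,0,0.8,0,0,0,0,0.8,0,0,0,0,0.8,0,0,0,0]
}}

```text
time_s: 12.67
tcp_pos: [490.3, -207.3, 224.6]
eef_rot: [0.732, 0.681, 0.001, 0.002]
wrist_force: [7.8, 0.6, -2.3]
finger_gap: 13.0
gripper_force: 59.5
```

```bash
python3 - <<'E'
from h import *
o=ctrl.observe(); print(o["tcp_pos"],o["gripper_force"]); print(ctrl.sign_off())
E
```

```text
[ 490.27761316 -207.26799411  224.62615963] 59.51068997383118
the job is handed in; nothing more can be done
None
```

I turned the isolator to off (measured at 89.6°), pulled the slide out about 49.5 mm to the line, and handed in with the handle held still at about 60 N; the hand-in returned no verdict.

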